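# Load the slicer blades into their case

### The arm

A 6-joint arm with a two-finger parallel gripper is mounted at the origin on a cart in front of the work surface, level with it; the furniture and walls round the work are solid. World frame = base frame: x ahead of the robot, y to its left, z up, the work surface at z = 0. Lengths are in m, angles in rad, forces in N, time in s.
With the tool pointing down it reaches from about 0.225 to 0.875 m from the base axis. Payload 3.4 kg.
Tool frame: the origin (TCP) lies between the finger pads; the fingertips stand 8 mm ahead of it and the grasp point (between the pads) lies 11 mm behind it; z points along the fingers, y is the line along which they close (so a half turn about z gives the same grasp; the last joint's range is limited). The gripper opens to 85 mm and grips with 20 to 120 N. Pads are 22 mm wide; open, the fingers measure 114 mm over their backs; the gripper's body (76 mm by 85 mm) begins 54 mm behind the grasp point. The pads swing forward as they close: fully open they stand 13 mm farther back than shut.
Start: joints at [1.068, 0.276, 1.505, -0, 1.361, -0.121], TCP at [0.214, 0.534, 0.239] pointing down, gripper open.
Joint ranges: [-2.89, 2.89], [-0.75, 2.08], [0.22, 2.7], [-1.18, 4.32], [0.11, 2.71], [-2.7, 2.7]. Speed limits (rad/s): [2.57, 2.57, 3.14, 3.14, 3.14, 3.14].

### API

Orientations are given as a unit quaternion [w, x, y, z].
In Python, from rig import manip gives the robot as it stands.
- The arm moves only by the tool move_arm, never from a script. Its argument "deltas" is a list that holds one entry, the list of rows, each a list of 5 numbers: the shift along the tool's x, y, z normalised to -1 to 1, where 1 is 80 cm, then the turn about the tool's z normalised to -1 to 1, where 1 is 120 degrees, then the closure, from -1 (fully open) to 1 (shut). In form: [[[tx, ty, tz, twist, grip], ...]]. A call has 1 to 12 rows; each row is the pose to reach, as a shift and turn from the pose commanded when the call began, along the tool's axes at that moment; what a row does not reach only later rows make up. A row lasts 1/10 s, in which the tool goes at most 50 mm and 8.59 degrees, less where a joint would pass 70% of its speed; a pose out of reach is approached as far as the arm can. A call with a number of a shift or a turn outside -1 to 1 is refused whole. A call with a gripper value outside its range is refused whole. The fingers move at their own pace and stop on an object; "squeeze" is the grip in N (left out, the last holds). Time passes only in rows, so rows that repeat a pose let the fingers close. It gives the time, the measured TCP pose, the force, the opening and the grip force at its end, in the units of the state.
- manip.get_state(): the state, without advancing time (a new reading comes with each control period).
- manip.get_image(name): name is "side" or "top" or "wrist"; returns the picture (400x640x3 uint8, red, green, blue); there is no depth.
- manip.camera_params(name): a dict with "fx", "fy", "cx", "cy" (pixels), "R" (3x3) and "t" (3): a world point X has camera coordinates R X + t; the wrist camera has in their place "tool_from_camera" (4x4, takes a point from camera to tool coordinates, whose origin is the TCP and whose axes are the flange's). Camera axes: x right, y down, z forward; pixel columns grow to the right and rows downward; lengths in m; the calibration is good to about 2 mm. A picture is of the moment at which its call begins: read the wrist's pose just before it. camera_params takes no time and is no camera call.
- manip.sign_off(): hands the job in; it is judged then, once.
The state is a dict: "clock": time; "qpos": joint angles; "qd": joint speeds; "effort": joint torques, N m; "position": TCP position; "ee_rot": TCP orientation; "contact_force": force on the tool from outside, world axes, zero at the start; "moment": the same for the moment, N m; "width": finger opening in m; "gripper_force": force on a finger pad.
Only numpy, scipy, OpenCV 4.12 (cv2) and the standard library are available. Lean on these libraries where they do the work, as an engineer would, in place of code of your own. Each camera call takes 0.05 s, during which the arm holds its last target. There are 200 camera calls.

### The job

Put away the loose blades of the vegetable slicer: press the two orange tabs of the clear cover together to free it, lift it off the case and set it down clear of the case. Lay every loose blade flat in the bay of its own colour, its notch over the bay's locating pin, then put the cover back on, fully down, with both tabs sprung out so that it is latched. Leave the mug, the timer and the tin where they are.

Things in the scene. Friction and masses are not known exactly. Their poses are not given: they have to be found in the camera images.
- case: blade case of a vegetable slicer: fixed grey base plate 124 (x) x 186 (y) x 4 mm with four open bays; origin: centre of its underside on the worktop; x along the bays (pins at the +x end), z up. Bays 89 mm long (x), 29 mm wide, coloured red (y +49.5 mm), yellow (+16.5), blue (-16.5), green (-49.5); floors at z 4 mm, walls between and around them to z 11 mm
- keeper_l (a point): one of two keepers of the case (at y +90 mm; the other at -90 mm): post 32 (x) x 5 mm, 53 mm high; this point is at its foot, z 0. Its lip, underside at z 48 mm, reaches inward to y +-79 mm; a bolt of the cover catches under it
- cover_grip (a point): centre of the white grip block, 36 (x) x 40 (y) x 31 mm high, on the middle of the loose clear cover. y axis through the two tabs, z up. An orange tab 11 mm wide stands 10 mm out of each y side (60 mm over both, 40 mm pressed flush): pinching the tabs from above clamps the block and the cover can be carried. 52.5 mm above the rim; 56.5 mm above the worktop when seated
- cover_rim (a point): centre of the lower rim of the clear cover, a hood 110 (x) x 149 (y) x 37 mm high, open below, 260 g. On the case the rim stands on the base plate (4 mm above the worktop) around the bay walls with 2.5 mm play, centred on case, y axes parallel (either way round), the bolts under the lips
- tab_l (a joint): the orange tab at +y of the cover: 0 = out, 0.010 = pressed flush; spring 2 N rising to 6 N. One piece with a flat bolt 16 mm wide that runs outward over the hood (its top 10.5 mm below cover_grip) and ends 85.5 mm from the cover's middle, 75.5 mm when pressed. To close the cover keep both tabs pressed until the rim is down, then let them spring out
- tab_r (a joint): the orange tab at -y of the cover: 0 = out, 0.010 = pressed flush; spring 2 N rising to 6 N. One piece with a flat bolt 16 mm wide that runs outward over the hood (its top 10.5 mm below cover_grip) and ends 85.5 mm from the cover's middle, 75.5 mm when pressed. To close the cover keep both tabs pressed until the rim is down, then let them spring out
- blade_red_rib (a point): centre of the red finger rib, 10 (x) x 20 (y) x 24 mm high, across the middle of a flat steel slicer blade, 84 (x) x 24 (y) x 5 mm, 50 g; 17 mm above the blade's underside; x points to the notched end, z up. Pinch the rib along x. None if this blade is absent
- blade_red_notch (a point): point in the open notch of the red blade, 31 mm from the rib's centre towards +x, at the level of the underside; the notch is 8 mm wide (y) and runs 18 mm in from the +x end
- pin_red (a point): foot of the locating pin of the red bay, on the bay floor 4 mm above the worktop; steel pin, 6 mm diameter, 10 mm high, upper half tapered; axes as case. A seated blade lies flat on the floor, its x along the case's x, its notch point here, its rib's centre 31 mm from here towards -x and 17 mm up
- blade_yellow_rib (a point): centre of the yellow finger rib, 10 (x) x 20 (y) x 24 mm high, across the middle of a flat steel slicer blade, 84 (x) x 24 (y) x 5 mm, 50 g; 17 mm above the blade's underside; x points to the notched end, z up. Pinch the rib along x. None if this blade is absent
- blade_yellow_notch (a point): point in the open notch of the yellow blade, 31 mm from the rib's centre towards +x, at the level of the underside; the notch is 8 mm wide (y) and runs 18 mm in from the +x end
- pin_yellow (a point): foot of the locating pin of the yellow bay, on the bay floor 4 mm above the worktop; steel pin, 6 mm diameter, 10 mm high, upper half tapered; axes as case. A seated blade lies flat on the floor, its x along the case's x, its notch point here, its rib's centre 31 mm from here towards -x and 17 mm up
- blade_blue_rib (a point): centre of the blue finger rib, 10 (x) x 20 (y) x 24 mm high, across the middle of a flat steel slicer blade, 84 (x) x 24 (y) x 5 mm, 50 g; 17 mm above the blade's underside; x points to the notched end, z up. Pinch the rib along x. None if this blade is absent
- blade_blue_notch (a point): point in the open notch of the blue blade, 31 mm from the rib's centre towards +x, at the level of the underside; the notch is 8 mm wide (y) and runs 18 mm in from the +x end
- pin_blue (a point): foot of the locating pin of the blue bay, on the bay floor 4 mm above the worktop; steel pin, 6 mm diameter, 10 mm high, upper half tapered; axes as case. A seated blade lies flat on the floor, its x along the case's x, its notch point here, its rib's centre 31 mm from here towards -x and 17 mm up
- blade_green_rib (a point): centre of the green finger rib, 10 (x) x 20 (y) x 24 mm high, across the middle of a flat steel slicer blade, 84 (x) x 24 (y) x 5 mm, 50 g; 17 mm above the blade's underside; x points to the notched end, z up. Pinch the rib along x. None if this blade is absent
- blade_green_notch (a point): point in the open notch of the green blade, 31 mm from the rib's centre towards +x, at the level of the underside; the notch is 8 mm wide (y) and runs 18 mm in from the +x end
- pin_green (a point): foot of the locating pin of the green bay, on the bay floor 4 mm above the worktop; steel pin, 6 mm diameter, 10 mm high, upper half tapered; axes as case. A seated blade lies flat on the floor, its x along the case's x, its notch point here, its rib's centre 31 mm from here towards -x and 17 mm up
- mug: white mug, 64 x 91 x 51 mm, a bystander; point on its underside
- timer: red and cream kitchen timer, 62 mm across, 50 mm high, a bystander; point on its underside
- tin: flat tin, 63 x 105 x 26 mm, a bystander; point on its underside

How it is judged:
On the way, in this order (a step that is already met when the one before it is completed fails the run):
1. both tabs are pressed in together while the cover is on the case (value of joint each of tab_l, tab_r above 0.0065 m and horizontal distance between cover_grip and case below 0.01 m), for 0.1 s.
2. the cover has been set down clear of the case and let go (contact force between the fingers and cover below 0.1 N and horizontal distance between cover_grip and case above 0.11 m and linear speed of cover below 0.03 m/s), for 0.2 s.
3. every loose blade lies flat in the bay of its colour with its notch over the pin (horizontal distance between blade_red_notch and pin_red below 0.004 m and z of blade_red_notch in the frame of pin_red below 0.0025 m and x of blade_red_rib in the frame of pin_red below -0.02 m and angle between each of blade_red_rib, blade_yellow_rib, blade_blue_rib, blade_green_rib's own z axis and vertical below 0.06 rad and horizontal distance between blade_yellow_notch and pin_yellow below 0.004 m and z of blade_yellow_notch in the frame of pin_yellow below 0.0025 m and x of blade_yellow_rib in the frame of pin_yellow below -0.02 m and horizontal distance between blade_blue_notch and pin_blue below 0.004 m and z of blade_blue_notch in the frame of pin_blue below 0.0025 m and x of blade_blue_rib in the frame of pin_blue below -0.02 m and horizontal distance between blade_green_notch and pin_green below 0.004 m and z of blade_green_notch in the frame of pin_green below 0.0025 m and x of blade_green_rib in the frame of pin_green below -0.02 m), for 0.2 s.
At the end, for the whole second after the job is handed in: Every blade present lies flat (0.06 rad) in the bay of its colour, notch within 4 mm of the pin, under 2.5 mm above the bay floor; the cover is on the case (centre within 5 mm, level, under 2.5 mm above its seat), both tabs out (under 3 mm of travel), let go and at rest (all of step 3 and horizontal distance between cover_grip and case below 0.005 m and z of cover_grip in the frame of case below 0.059 m and angle between cover_grip's own z axis and vertical below 0.04 rad and contact force between the fingers and cover below 0.1 N and value of joint each of tab_l, tab_r below 0.003 m and linear speed of cover below 0.02 m/s); the robot touches nothing.
It fails at once if the mug is pushed more than 3 cm or tipped (distance of mug from where it was at the start of the episode above 0.03 m or angle between mug's own z axis and vertical above 0.4 rad).
It fails at once if the timer is pushed more than 3 cm or tipped (distance of timer from where it was at the start of the episode above 0.03 m or angle between timer's own z axis and vertical above 0.4 rad).
It fails at once if the tin is pushed more than 3 cm or tipped (distance of tin from where it was at the start of the episode above 0.03 m or angle between tin's own z axis and vertical above 0.4 rad).
Of blade_red, blade_yellow, blade_blue, blade_green only 3 to 4 are there at a start; the rules pass over those that are not, and their reading is None.
At some moment in a run one of blade_red, blade_yellow, blade_blue, blade_green may be knocked a few centimetres aside while the robot is not near it.
Once in a run the grip may slacken for a moment while it holds something.
It also fails if it takes over 208 s, if anything falls off the work surface, if the arm or the gripper's body presses on something with over 40 N, if the wrist force passes 120 N, or if a joint passes its speed limit or range.

## Working session

There is one attempt and no reset: what is moved stays moved. The work goes in short steps, Python scripts to look and compute and a tool call to move; the robot and the scene stay as the last step left them, time stands still between calls to the robot, and variables do not carry over. Pictures are saved under pics/ and viewed, at most 14 in all, crops included, and the job is handed in when it is done.

Besides the shell and the picture viewer there is one more tool, called after "Request:" by a JSON object that holds its "method" and its "body". move_arm: Moves the arm, as the interface text tells. Scaled input: -1 to 1 covers 80 cm each way for a shift and 120 degrees each way for a turn. Its arguments: {"type":"object","properties":{"deltas":{"type":"array","items":{"type":"array","items":{"type":"array","items":{"type":"number","minimum":-1,"maximum":1}}}},"squeeze":{"type":"number"}},"required":["deltas"]}

```bash
mkdir -p pics; ls
python3 - <<'E'
from rig import manip
import cv2,json
s=manip.get_state();print({k:s[k] for k in('clock','position','ee_rot','width','qpos')})
for n in('top','side'):
    im=manip.get_image(n);cv2.imwrite(f'pics/{n}0.png',im[:,:,::-1]);p=manip.camera_params(n);print(n,p)
print(manip.camera_params('wrist'))
E
```

```text
pics
{'clock': 0.0, 'position': array([0.21400216, 0.53315501, 0.23844283]), 'ee_rot': array([-2.67598893e-04,  1.89732779e-01,  9.81835357e-01, -8.55415088e-04]), 'width': 0.08540852673681021, 'qpos': array([ 1.06800724e+00,  2.76593893e-01,  1.50612681e+00, -1.59721106e-05,
        1.36066448e+00, -1.21005634e-01])}
top {'fx': 419.0439644940519, 'fy': 419.0439644940519, 'cx': 320.0554297973091, 'cy': 200.47920528419644, 'R': array([[ 0.00348867, -0.99996257, -0.00791809],
       [-0.99930657, -0.00319263, -0.03709689],
       [ 0.03707022,  0.00804202, -0.9992803 ]]), 't': array([-0.13234556,  0.57879949,  0.98927106])}
side {'fx': 456.7641941890632, 'fy': 456.7641941890632, 'cx': 329.22433443292744, 'cy': 198.9222133006994, 'R': array([[-0.99938981,  0.02904476,  0.01940129],
       [-0.0028471 ,  0.48586765, -0.87402775],
       [-0.03481238, -0.87354967, -0.48548849]]), 't': array([0.59506384, 0.12961673, 0.84604756])}
{'fx': 347.8446766005852, 'fy': 347.8446766005852, 'cx': 323.17664378614165, 'cy': 191.11924314159864, 'tool_from_camera': array([[ 1.15719264e-03, -9.61173688e-01, -2.75941664e-01,
         7.01487551e-02],
       [ 9.99998028e-01,  6.66883649e-04,  1.87068286e-03,
        -1.58408522e-04],
       [-1.61403016e-03, -2.75943284e-01,  9.61172565e-01,
        -1.33423396e-01],
       [ 0.00000000e+00,  0.00000000e+00,  0.00000000e+00,
         1.00000000e+00]])}
```

View pics/top0.png

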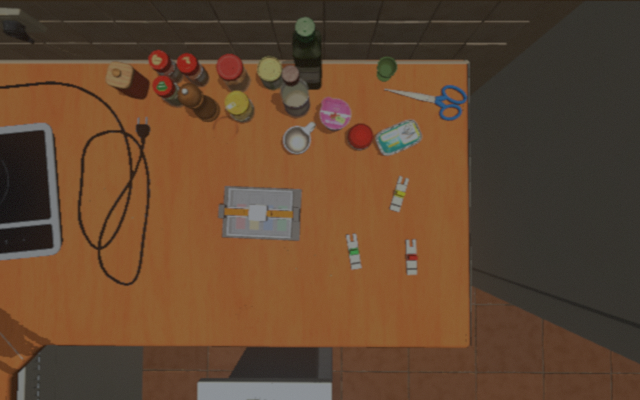

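View pics/side0.png

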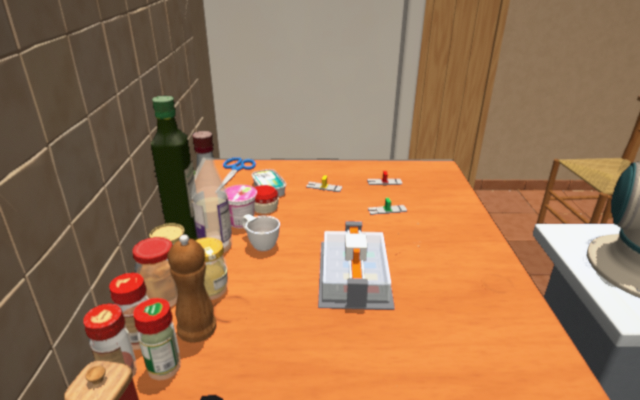

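Top view: case with cover at about (260,213), keepers at (222,212) and (299,214). The loose blades are yellow (399,194), green (353,252) and red (411,257). Mug is at (297,140), timer (360,136), tin (398,138).

```bash
cat > h.py <<'E'
import numpy as np,cv2
from rig import manip
from scipy.spatial.transform import Rotation as Ro
def rot(s): w,x,y,z=s['ee_rot']; return Ro.from_quat([x,y,z,w]).as_matrix()
def snap(n,f=None):
    s=manip.get_state(); im=np.ascontiguousarray(manip.get_image(n)[:,:,::-1])
    if f: cv2.imwrite('pics/'+f,im)
    return s,im
def cam(n,s):
    p=manip.camera_params(n)
    if n=='wrist':
        T=p['tool_from_camera'];R=rot(s);Rc=R@T[:3,:3];c=R@T[:3,3]+s['position']
    else: Rc=p['R'].T;c=-Rc@p['t']
    return p,Rc,c
def w(n,s,uv,z):   # pixel -> world at height z
    p,Rc,c=cam(n,s); d=Rc@[(uv[0]-p['cx'])/p['fx'],(uv[1]-p['cy'])/p['fy'],1]
    return c+d*(z-c[2])/d[2]
def px(n,s,X):
    p,Rc,c=cam(n,s); q=Rc.T@(np.array(X)-c); return np.array([q[0]/q[2]*p['fx']+p['cx'],q[1]/q[2]*p['fy']+p['cy']])
def go(x,y,z,yaw=None):  # yaw (deg) of tool y in world, half turn free; prints normalised deltas
    s=manip.get_state();R=rot(s);d=R.T@(np.array([x,y,z])-s['position']);cy=np.degrees(np.arctan2(R[1,1],R[0,1]))
    t=0 if yaw is None else -((yaw-cy+90)%180-90)
    print('go',np.round(d/.8,4),'twist',round(t/120,4),'(alt',round((t-180*np.sign(t))/120,3),') rows',int(np.ceil(max(np.linalg.norm(d)/.05,abs(t)/8.59))),'q6',round(s['qpos'][5],2),'yaw',round(cy,1))
E
python3 - <<'E'
from h import *
s=None
for n,u,z in [('case kl',(222,212),.053),('kr',(299,214),.053),('grip',(258,213),.072),('yel',(399,194),.029),('gre',(353,252),.029),('red',(411.5,257),.029)]:print(n,w('top',s,u,z).round(3))
im=cv2.imread('pics/top0.png')
a=cv2.resize(im[180:250,210:310],None,fx=5,fy=5,interpolation=2);b=cv2.resize(im[170:280,335:430],None,fx=3.18,fy=3.18,interpolation=2)
b=b[:350]; cv2.imwrite('pics/c0.png',np.hstack([a,b[:,:298]]))
go(.3,.12,.3,90)
E
```

```text
case kl [0.551 0.093 0.053]
kr [ 0.547 -0.083  0.053]
grip [0.548 0.008 0.072]
yel [ 0.594 -0.315  0.029]
gre [ 0.459 -0.208  0.029]
red [ 0.448 -0.344  0.029]
go [-0.2922 -0.4394 -0.0762] twist -0.1823 (alt 1.318 ) rows 9 q6 -0.12 yaw 68.1
```

View pics/c0.png

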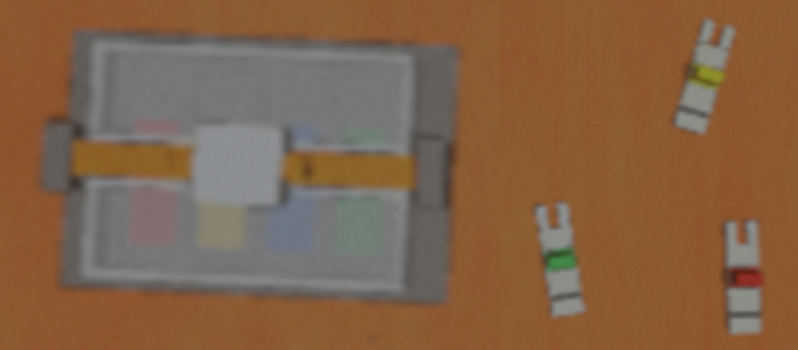

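Case x axis points along world +x (red at world +y). All three blades' notches point roughly to +x. There is no blue blade outside. Next: above the cover.

```bash
python3 -c "
from h import *
go(.545,.006,.26,88.5)"
```

```text
go [-0.6295 -0.4574 -0.0262] twist -0.1698 (alt 1.33 ) rows 13 q6 -0.12 yaw 68.1
```

Request:
{"method": "move_arm", "body": {"deltas": [[[-0.3,-0.22,-0.026,-0.17,-1],[-0.3,-0.22,-0.026,-0.17,-1],[-0.3,-0.22,-0.026,-0.17,-1],[-0.3,-0.22,-0.026,-0.17,-1],[-0.3,-0.22,-0.026,-0.17,-1],[-0.3,-0.22,-0.026,-0.17,-1],[-0.63,-0.457,-0.026,-0.17,-1],[-0.63,-0.457,-0.026,-0.17,-1],[-0.63,-0.457,-0.026,-0.17,-1],[-0.63,-0.457,-0.026,-0.17,-1],[-0.63,-0.457,-0.026,-0.17,-1],[-0.63,-0.457,-0.026,-0.17,-1]]]}}

```text
clock: 1.3
position: [0.5307, 0.0291, 0.2598]
ee_rot: [-0.0, 0.013, 1.0, 0.0]
contact_force: [0.5, 0.1, 0.3]
width: 0.0856
gripper_force: 0.0
```

```bash
python3 -c "
from h import *
go(.545,.006,.26,88.5)"
```

```text
go [-0.0186 -0.0284 -0.0003] twist -0.0 (alt 1.5 ) rows 1 q6 -1.62 yaw 88.5
```

Request:
{"method": "move_arm", "body": {"deltas": [[[0,0,0,0,-1],[0,0,0,0,-1],[0,0,0,0,-1]]]}}

```text
clock: 1.6
position: [0.5293, 0.0318, 0.2597]
ee_rot: [-0.001, 0.013, 1.0, 0.0]
contact_force: [0.2, -0.0, -0.1]
width: 0.0853
gripper_force: 0.0
```

```bash
python3 -c "
from h import *
s,im=snap('wrist','w1.png');print(s['position'])
go(.548,.008,.2,88.5)"
```

```text
[0.5293429  0.03177236 0.25968429]
go [-0.0242 -0.0296  0.0748] twist 0.0008 (alt -1.499 ) rows 2 q6 -1.62 yaw 88.6
```

View pics/w1.png

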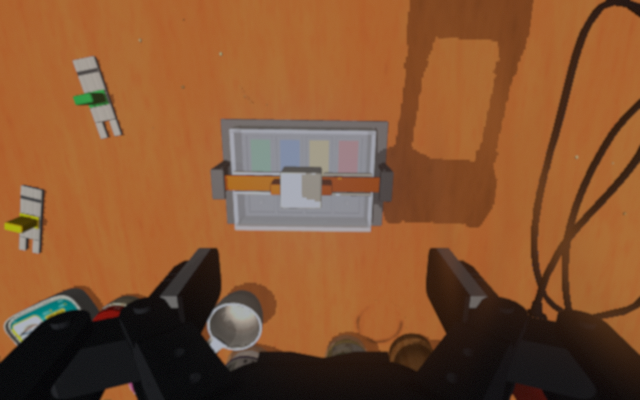

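Wrist view: grip block at about (301,188), keepers at (220,181) and (386,183), with both orange tabs in line.

```bash
python3 -c "
from h import *
s=manip.get_state()
for u,z in [((220,181),.053),((386.5,183),.053),((301.5,187),.072),((388,121),.004),((222,121),.004)]: print(w('wrist',s,u,z).round(4))
go(.55,.006,.15,88.5)"
```

```text
[ 0.5437 -0.0717  0.053 ]
[0.5498 0.0964 0.053 ]
[0.5467 0.0116 0.072 ]
[0.4922 0.1052 0.004 ]
[ 0.4879 -0.0775  0.004 ]
go [-0.0268 -0.0321  0.1373] twist 0.0008 (alt -1.499 ) rows 3 q6 -1.62 yaw 88.6
```

Request:
{"method": "move_arm", "body": {"deltas": [[[-0.024,-0.0255,0.1373,0,-1],[-0.024,-0.0255,0.1373,0,-1],[-0.024,-0.0255,0.1373,0,-1],[-0.024,-0.0255,0.1373,0,-1],[-0.024,-0.0255,0.1373,0,-1]]]}}

```text
clock: 2.15
position: [0.5496, 0.011, 0.1519]
ee_rot: [0.001, 0.012, 1.0, 0.0]
contact_force: [-0.6, 0.6, 0.7]
width: 0.0856
gripper_force: 0.0
```

```bash
python3 -c "
from h import *
s,im=snap('wrist','w2.png');print(s['position'])
go(.548,.011,.15,88.3)"
```

```text
[0.54964093 0.01098519 0.15191806]
go [0.0027 0.0002 0.0032] twist 0.0023 (alt -1.498 ) rows 1 q6 -1.65 yaw 88.6
```

View pics/w2.png

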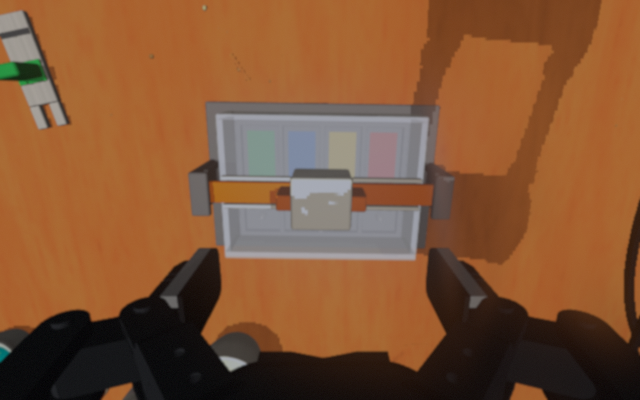

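Close view: block top spans about (291–352, 180–229), keeper tops are centred at (201,193) and (443,195), and the tab stubs sit on both sides of the block near its base.

```bash
python3 -c "
from h import *
s=manip.get_state()
for u,z in [((201,193),.053),((443.5,195),.053),((321.5,204.5),.072),((207,103),.004),((438,106),.004),((291,180),.072),((352,229),.072)]: print(w('wrist',s,u,z).round(4))
go(.5475,.0105,.058,88.3)"
```

```text
[ 0.5467 -0.074   0.053 ]
[0.5522 0.0953 0.053 ]
[0.5508 0.01   0.072 ]
[ 0.4874 -0.0785  0.004 ]
[0.494  0.1031 0.004 ]
[ 0.534  -0.0089  0.072 ]
[0.5684 0.0297 0.072 ]
go [ 0.0037 -0.0005  0.1182] twist 0.0023 (alt -1.498 ) rows 2 q6 -1.65 yaw 88.6
```

```bash
python3 -c "
from h import *
go(.550,.0105,.056,88.0)"
```

```text
go [ 0.0006 -0.0004  0.1207] twist 0.0048 (alt -1.495 ) rows 2 q6 -1.65 yaw 88.6
```

Request:
{"method": "move_arm", "body": {"deltas": [[[0.0006,-0.0004,0.06,0.005,-1],[0.0006,-0.0004,0.1,0.005,-1],[0.0006,-0.0004,0.12,0.005,-1],[0.0006,-0.0004,0.12,0.005,-1],[0.0006,-0.0004,0.12,0.005,-1],[0.0006,-0.0004,0.12,0.005,1],[0.0006,-0.0004,0.12,0.005,1],[0.0006,-0.0004,0.12,0.005,1],[0.0006,-0.0004,0.12,0.005,1],[0.0006,-0.0004,0.12,0.005,1],[0.0006,-0.0004,0.12,0.005,1],[0.0006,-0.0004,0.12,0.005,1]]], "squeeze": 50}}

```text
clock: 3.4
position: [0.5499, 0.0095, 0.0562]
ee_rot: [0.002, 0.018, 1.0, -0.0]
contact_force: [-0.2, 0.1, 7.6]
width: 0.0392
gripper_force: 52.7
```

Request:
{"method": "move_arm", "body": {"deltas": [[[0,0,0,0,1],[0,0,0,0,1],[0,0,0,0,1],[0,0,0,0,1]]]}}

```text
clock: 3.8
position: [0.5499, 0.0095, 0.0562]
ee_rot: [0.002, 0.018, 1.0, -0.0]
contact_force: [-0.9, -0.9, 8.3]
width: 0.0392
gripper_force: 52.7
```

```bash
python3 -c "
from h import *
s,im=snap('wrist','w3.png');print(s['position'])
go(.370,.08,.14,88.0)"
```

```text
[0.54990487 0.0094925  0.05620818]
go [ 0.2275  0.0799 -0.1057] twist -0.0005 (alt 1.499 ) rows 5 q6 -1.64 yaw 87.9
```

View pics/w3.png

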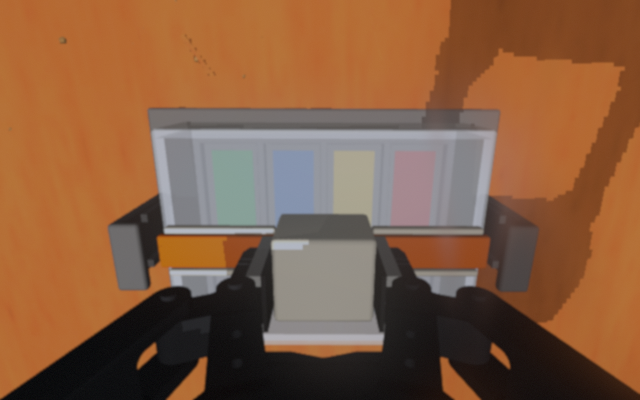

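The tabs are pressed flush and the block is gripped. Lift straight up, move back toward the robot and set down at (0.37, 0.08).

Request:
{"method": "move_arm", "body": {"deltas": [[[0,0,-0.03,0,1],[0,0,-0.06,0,1],[0,0,-0.1,0,1],[0,0,-0.106,0,1],[0.06,0.02,-0.106,0,1],[0.11,0.04,-0.106,0,1],[0.17,0.06,-0.106,0,1],[0.2275,0.08,-0.106,0,1],[0.2275,0.08,-0.106,0,1],[0.2275,0.08,-0.106,0,1],[0.2275,0.08,-0.106,0,1]]]}}

```text
clock: 4.95
position: [0.3699, 0.0803, 0.139]
ee_rot: [0.001, 0.018, 1.0, -0.0]
contact_force: [-0.1, -0.1, -3.1]
width: 0.0389
gripper_force: 51.7
```

```bash
python3 -c "
from h import *
go(.370,.08,.054,88.0)
s,im=snap('side');cv2.imwrite('pics/s1.png',cv2.resize(im[130:330,220:520],None,fx=2,fy=2))"
```

```text
go [-0.     -0.0003  0.1063] twist -0.0006 (alt 1.499 ) rows 2 q6 -1.51 yaw 87.9
```

View pics/s1.png

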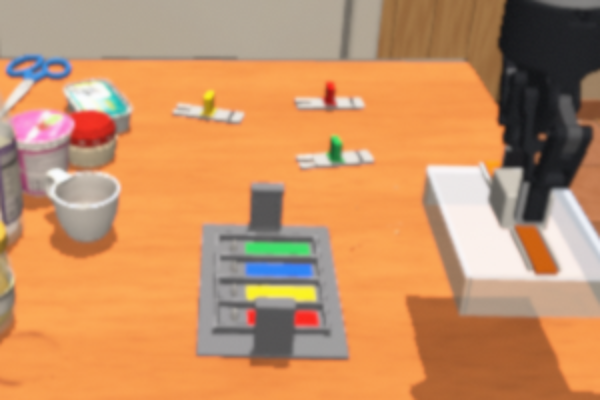

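The cover is held, all four bays are empty and there is no blue blade. Lowering the cover.

Request:
{"method": "move_arm", "body": {"deltas": [[[0,0,0.05,0,1],[0,0,0.085,0,1],[0,0,0.1,0,1],[0,0,0.106,0,1],[0,0,0.1075,0,1],[0,0,0.1085,0,1],[0,0,0.1085,0,1]]]}}

```text
clock: 5.7
position: [0.3699, 0.0804, 0.0528]
ee_rot: [0.001, 0.018, 1.0, 0.0]
contact_force: [-1.1, -0.6, -2.2]
width: 0.0391
gripper_force: 51.8
```

Near contact; release and rise.

Request:
{"method": "move_arm", "body": {"deltas": [[[0,0,0.001,0,1],[0,0,0.001,0,1],[0,0,0.001,0,-1],[0,0,0.001,0,-1],[0,0,0.001,0,-1],[0,0,0.001,0,-1],[0,0,0.001,0,-1],[0,0,-0.05,0,-1],[0,0,-0.1,0,-1],[0,0,-0.15,0,-1],[0,0,-0.15,0,-1]]]}}

```text
clock: 6.8
position: [0.3727, 0.0805, 0.177]
ee_rot: [0.006, 0.018, 1.0, 0.0]
contact_force: [0.4, -0.1, -0.7]
width: 0.0854
gripper_force: 0.0
```

```bash
python3 -c "
from h import *
print(manip.get_state()['width'])
s,im=snap('top','top1.png')
import math
hs=cv2.cvtColor(im,cv2.COLOR_BGR2HSV)
for n,(u,v) in dict(y=(399,194),g=(353,252),r=(411,257)).items():
    a=hs[v-25:v+26,u-25:u+26]; m=((a[...,1]<110)&(a[...,2]>90)).astype(np.uint8)
    k,l,st,c=cv2.connectedComponentsWithStats(m); 
    pts=np.argwhere(m)[:,::-1]+[u-25,v-25]; print(n,len(pts),cv2.minAreaRect(pts.astype(np.float32)),w('top',s,pts.mean(0),.005).round(3))
go(.459,-.208,.2,0)"
```

```text
0.08538581189561203
y 307 ((398.7477111816406, 193.67433166503906), (11.015003204345703, 35.34379196166992), 16.69924545288086) [ 0.594 -0.318  0.005]
g 324 ((353.35137939453125, 251.1081085205078), (35.8389778137207, 10.850333213806152), 80.53767395019531) [ 0.457 -0.21   0.005]
r 316 ((410.9667053222656, 256.5010986328125), (35.31372833251953, 11.027209281921387), 88.09085083007812) [ 0.445 -0.347  0.005]
go [-0.1233 -0.3563 -0.031 ] twist 0.7327 (alt -0.767 ) rows 11 q6 -1.51 yaw 87.9
```

```bash
cat >> h.py <<'E'
RNG=dict(g=((45,85),),r=((0,6),(174,180)),y=((24,36),))
def blade(n,s,im,col,z0=0.):
    hs=cv2.cvtColor(im,cv2.COLOR_BGR2HSV); m=np.zeros(im.shape[:2],np.uint8)
    for a,b in RNG[col]: m|=cv2.inRange(hs,(a,150,50),(b,255,255))
    k,l,st,c=cv2.connectedComponentsWithStats(m)
    o=[i for i in range(1,k) if st[i,4]>40]
    for i in sorted(o,key=lambda i:-st[i,4])[:3]: print(col,'rib',st[i],c[i].round(1),w(n,s,c[i],z0+.02).round(4))
    return hs
E
python3 -c "
from h import *
go(.457,-.21,.16,9.5)"
```

```text
go [-0.1205 -0.3589  0.0189] twist 0.6536 (alt -0.846 ) rows 10 q6 -1.51 yaw 87.9
```

Request:
{"method": "move_arm", "body": {"deltas": [[[-0.1205,-0.359,0,0.654,-1],[-0.1205,-0.359,0,0.654,-1],[-0.1205,-0.359,0,0.654,-1],[-0.1205,-0.359,0,0.654,-1],[-0.1205,-0.359,0,0.654,-1],[-0.1205,-0.359,0,0.654,-1],[-0.1205,-0.359,0.019,0.654,-1],[-0.1205,-0.359,0.019,0.654,-1],[-0.1205,-0.359,0.019,0.654,-1],[-0.1205,-0.359,0.019,0.654,-1],[-0.1205,-0.359,0.019,0.654,-1],[-0.1205,-0.359,0.019,0.654,-1]]]}}

```text
clock: 8.05
position: [0.4545, -0.2098, 0.1565]
ee_rot: [-0.001, 0.646, 0.764, -0.0]
contact_force: [-0.2, 0.2, 0.2]
width: 0.0854
gripper_force: 0.0
```

```bash
python3 -c "
from h import *
s,im=snap('wrist','g1.png'); print(s['position'],s['qpos'][5]);blade('wrist',s,im,'g');print(px('wrist',s,(.459,-.208,.02)));go(.457,-.21,.16,9.5)"
```

```text
[ 0.45450573 -0.20977567  0.15649813] -0.7388017790537524
[329.05474627 181.45888319]
go [-0.0007  0.0029 -0.0041] twist 0.0004 (alt -1.5 ) rows 1 q6 -0.74 yaw 9.6
```

View pics/g1.png

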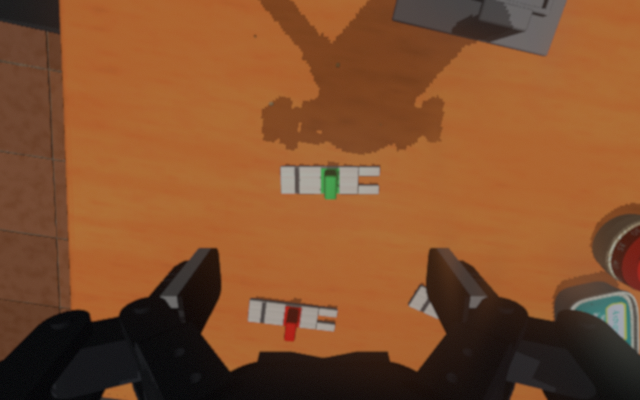

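Wrist view: the green blade is level in the image, spans (281–380, 166–194) with its rib at (330,185) and notch to the right. Red is at (292,318).

```bash
cat >> h.py <<'E'
def steel(n,s,im,cx,cy,r=70,zt=.005):
    hs=cv2.cvtColor(im,cv2.COLOR_BGR2HSV);m=cv2.inRange(hs,(0,0,110),(180,60,255))
    a=np.zeros_like(m);a[max(0,cy-r):cy+r,max(0,cx-r):cx+r]=m[max(0,cy-r):cy+r,max(0,cx-r):cx+r]
    a=cv2.morphologyEx(a,cv2.MORPH_CLOSE,np.ones((17,17)));k,l,st,c=cv2.connectedComponentsWithStats(a)
    i=min(range(1,k),key=lambda i:np.hypot(*(c[i]-[cx,cy]))+1e4*(st[i,4]<200))
    ((u,v),sz,an)=cv2.minAreaRect(np.argwhere(l==i)[:,::-1].astype(np.float32))
    P=cv2.boxPoints(((u,v),sz,an));W=np.array([w(n,s,p,zt) for p in P]);e=[W[1]-W[0],W[2]-W[1]];e=max(e,key=np.linalg.norm)
    print('steel',np.round((u,v,*sz),1),'centre',W.mean(0).round(4),'len',np.linalg.norm(e).round(4),'yaw',np.degrees(np.arctan2(e[1],e[0])).round(1))
E
python3 -c "
from h import *
s=manip.get_state();im=cv2.imread('pics/g1.png');hs=cv2.cvtColor(im,cv2.COLOR_BGR2HSV)
print(hs[187,330],hs[180,310],hs[325,292],hs[175,450])
steel('wrist',s,im,330,180);print(w('wrist',s,(330,189),.029))"
```

```text
[ 63 137 156] [ 18  19 171] [  2 214 169] [ 13 182 172]
steel [330.  179.5  27.   98. ] centre [ 0.4606 -0.2102  0.005 ] len 0.0819 yaw 9.6
[ 0.46041933 -0.21179103  0.029     ]
```

```bash
sed -i 's/(a,150,50)/(a,110,50)/' h.py; python3 -c "
from h import *
go(.4606,-.2106,.016,9.6)"
```

```text
go [-0.0022  0.0073  0.1759] twist -0.0004 (alt 1.5 ) rows 3 q6 -0.74 yaw 9.6
```

Request:
{"method": "move_arm", "body": {"deltas": [[[-0.0022,0.0073,0.06,0,-1],[-0.0022,0.0073,0.12,0,-1],[-0.0022,0.0073,0.16,0,-1],[-0.0022,0.0073,0.176,0,-1],[-0.0022,0.0073,0.176,0,-1],[-0.0022,0.0073,0.176,0,1],[-0.0022,0.0073,0.176,0,1],[-0.0022,0.0073,0.176,0,1],[-0.0022,0.0073,0.176,0,1],[-0.0022,0.0073,0.176,0,1],[-0.0022,0.0073,0.176,0,1],[-0.0022,0.0073,0.176,0,1]]], "squeeze": 40}}

```text
clock: 9.3
position: [0.4613, -0.2112, 0.0169]
ee_rot: [0.001, 0.646, 0.763, 0.0]
contact_force: [-0.5, 0.6, 6.0]
width: 0.009
gripper_force: 40.1
```

```bash
python3 -c "
from h import *
s=manip.get_state();print(s['position'],s['width'],s['gripper_force'])
C=np.array([.5499,.0100]);a=np.radians(-2.0);R=np.array([[np.cos(a),-np.sin(a)],[np.sin(a),np.cos(a)]])
print(R@[0,-.0495]+C)
go(.548,-.04,.13,-2)"
```

```text
[ 0.46126553 -0.21119822  0.01691399] 0.008953209463240573 40.05786716938019
[ 0.54817247 -0.03946985]
go [ 0.1932  0.1422 -0.1414] twist 0.0954 (alt -1.405 ) rows 5 q6 -0.73 yaw 9.4
```

Request:
{"method": "move_arm", "body": {"deltas": [[[0,0,-0.06,0,1],[0,0,-0.12,0,1],[0.05,0.04,-0.142,0.095,1],[0.1,0.08,-0.142,0.095,1],[0.15,0.11,-0.142,0.095,1],[0.193,0.142,-0.142,0.095,1],[0.193,0.142,-0.142,0.095,1],[0.193,0.142,-0.142,0.095,1],[0.193,0.142,-0.142,0.095,1]]]}}

```text
clock: 10.2
position: [0.5468, -0.0405, 0.1294]
ee_rot: [-0.0, 0.719, 0.695, -0.001]
contact_force: [-0.1, 0.0, -0.6]
width: 0.009
gripper_force: 39.3
```

```bash
python3 -c "
from h import *
s,im=snap('wrist','g2.png');print(s['position'],s['width'])
go(.548,-.04,.13,-2)"
```

```text
[ 0.54678556 -0.04050312  0.12940259] 0.00898130701574548
go [ 0.0012  0.0015 -0.0006] twist -0.0002 (alt 1.5 ) rows 1 q6 -0.17 yaw -2.0
```

View pics/g2.png

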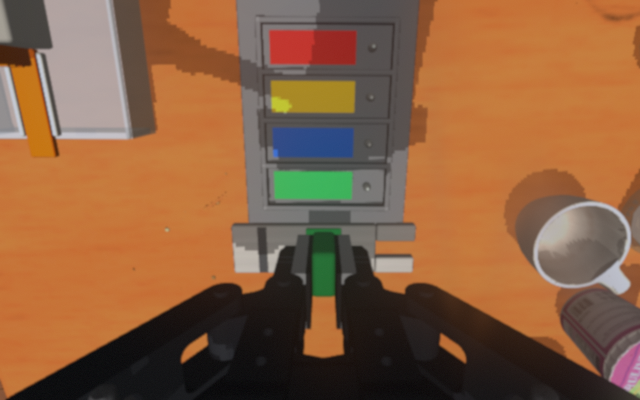

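Bays are clearly seen: pins red (374,47), yellow (371,98), blue (368,144), green (366,187). The held blade spans (233–414, 224–272) and looks straight.

```bash
python3 -c "
from h import *
s=manip.get_state();im=cv2.imread('pics/g2.png')
g=cv2.cvtColor(im,cv2.COLOR_BGR2GRAY).astype(int)
for (u,v),yy in [((374,47),.0495),((371,98),.0165),((368,144),-.0165),((366,187),-.0495)]:
    print(w('wrist',s,(u,v),.012).round(4),w('wrist',s,(u,v),.004).round(4)); print(g[v-5:v+6:1,u-6:u+7]) if yy in(.0495,-.0495) else 0
for p in [(233,224),(414,224),(413,272),(235,272),(401,247)]: print(w('wrist',s,p,s['position'][2]-.0119).round(4))
# bay outer wall corners z .011
for p in [(258,16),(397,22),(390,209),(265,209)]: print('wall',w('wrist',s,p,.011).round(4))
"
```

```text
[0.5842 0.0567 0.012 ] [0.5853 0.0575 0.004 ]
[[ 82  81  81  82  82  83  82  81  81  82  81  81  82]
 [ 80  81  81  82  84  87  86  83  81  82  82  81  81]
 [ 80  80  80  84  93 100  99  90  82  79  81  81  82]
 [ 77  77  78  85 101 114 113  97  83  79  81  82  82]
 [ 72  72  74  85 103 117 116  99  81  78  80  82  82]
 [ 70  68  70  77  92 105 102  88  77  78  81  81  81]
 [ 68  64  66  68  74  81  81  73  72  77  81  82  82]
 [ 69  64  64  64  65  65  64  67  73  79  81  82  82]
 [ 72  64  61  60  61  62  64  70  75  81  82  82  82]
 [ 76  70  65  62  63  65  70  76  80  81  82  82  84]
 [ 81  76  72  71  71  74  77  80  82  82  82  82  82]]
[0.5823 0.0237 0.012 ] [0.5833 0.0235 0.004 ]
[ 0.5802 -0.0084  0.012 ] [ 0.5812 -0.0096  0.004 ]
[ 0.5788 -0.0405  0.012 ] [ 0.5797 -0.0428  0.004 ]
[[121 119 116 111 101  94  94  97 102 112 119 120 121]
 [120 118 111  99  87  84  84  85  90 102 113 120 121]
 [120 115 105  91  83  84  86  84  87  95 107 118 121]
 [120 114 102  88  85  89  89  90  88  90 101 115 121]
 [119 114 103  91  89  93  99 102  99  93 100 114 120]
 [120 118 110  98  94 101 116 127 121 104 102 114 120]
 [121 119 113 103  97 109 134 152 145 119 108 116 120]
 [121 120 118 109 103 112 137 157 150 127 114 118 120]
 [121 121 120 114 109 112 126 140 137 124 118 120 121]
 [122 121 121 119 117 116 118 122 123 121 121 121 121]
 [121 121 121 121 119 119 119 119 119 120 122 122 122]]
[ 0.5071 -0.0264  0.1176]
[ 0.5879 -0.0291  0.1176]
[ 0.5883 -0.053   0.1176]
[ 0.5055 -0.0502  0.1176]
[ 0.5824 -0.0401  0.1176]
wall [0.5078 0.0784 0.011 ]
wall [0.5994 0.0716 0.011 ]
wall [ 0.5972 -0.0589  0.011 ]
wall [ 0.5017 -0.0557  0.011 ]
```

```bash
python3 -c "
from h import *
go(.5478,-.0406,.021,-2.2)"
```

```text
go [0.0005 0.0014 0.1356] twist 0.0015 (alt -1.499 ) rows 3 q6 -0.17 yaw -2.0
```

Request:
{"method": "move_arm", "body": {"deltas": [[[0.0005,0.0014,0.05,0.0015,1],[0.0005,0.0014,0.095,0.0015,1],[0.0005,0.0014,0.11,0.0015,1],[0.0005,0.0014,0.118,0.0015,1],[0.0005,0.0014,0.124,0.0015,1],[0.0005,0.0014,0.128,0.0015,1],[0.0005,0.0014,0.131,0.0015,1],[0.0005,0.0014,0.134,0.0015,1],[0.0005,0.0014,0.134,0.0015,1]]]}}

```text
clock: 11.15
position: [0.5488, -0.0395, 0.0229]
ee_rot: [0.0, 0.72, 0.694, 0.0]
contact_force: [-0.2, -0.6, -0.7]
width: 0.0095
gripper_force: 31.5
```

Request:
{"method": "move_arm", "body": {"deltas": [[[0,0,0.0025,0,1],[0,0,0.0025,0,1],[0,0,0.0025,0,1]]]}}

```text
clock: 11.45
position: [0.5491, -0.0396, 0.0209]
ee_rot: [0.0, 0.72, 0.694, 0.0]
contact_force: [0.7, 0.3, 0.7]
width: 0.009
gripper_force: 42.9
```

Request:
{"method": "move_arm", "body": {"deltas": [[[0,0,0,0,-0.6],[0,0,0,0,-1],[0,0,0,0,-1],[0,0,0,0,-1],[0,0,0,0,-1],[0,0,-0.04,0,-1],[0,0,-0.1,0,-1],[0,0,-0.16,0,-1],[0,0,-0.16,0,-1],[0,0,-0.16,0,-1]]]}}

```text
clock: 12.45
position: [0.5493, -0.0397, 0.15]
ee_rot: [0.001, 0.72, 0.694, 0.001]
contact_force: [-0.7, -0.7, -0.6]
width: 0.0849
gripper_force: 0.0
```

```bash
python3 -c "
from h import *
s,im=snap('wrist','g3.png');print(s['position'],s['width'])
for n,v in dict(rib=(.5482,-.0400,.033),notch=(.5792,-.0411,.009)).items():print(n,px('wrist',s,v))
blade('wrist',s,im,'g',.011)
s2,im2=snap('top')
for c in 'ryg':blade('top',s2,im2,c)
cv2.imwrite('pics/g3c.png',cv2.resize(im[60:260,200:440],None,fx=3,fy=3))
go(.445,-.345,.15,1.9)"
```

```text
[ 0.54930059 -0.03969693  0.14996848] 0.0849477442751671
rib [321.16093668 189.48507193]
notch [359.34218455 181.44858785]
g rib [313 168  18  32 466] [321.8 183.8] [ 0.5488 -0.0362  0.031 ]
r rib [217  53  26  27 557] [229.2  66.4] [0.8993 0.0883 0.02  ]
r rib [348 124  25  25 483] [360.  136.1] [ 0.7322 -0.2248  0.02  ]
r rib [176  53  23  23 349] [187.2  64.2] [0.9048 0.189  0.02  ]
y rib [226  91  22  24 325] [237.  101.6] [0.8143 0.0685 0.02  ]
y rib [395 190  10   8  52] [399.4 193.5] [ 0.596  -0.3176  0.02  ]
go [-0.3865 -0.1138 -0.0031] twist -0.0336 (alt 1.466 ) rows 7 q6 -0.16 yaw -2.1
```

View pics/g3c.png

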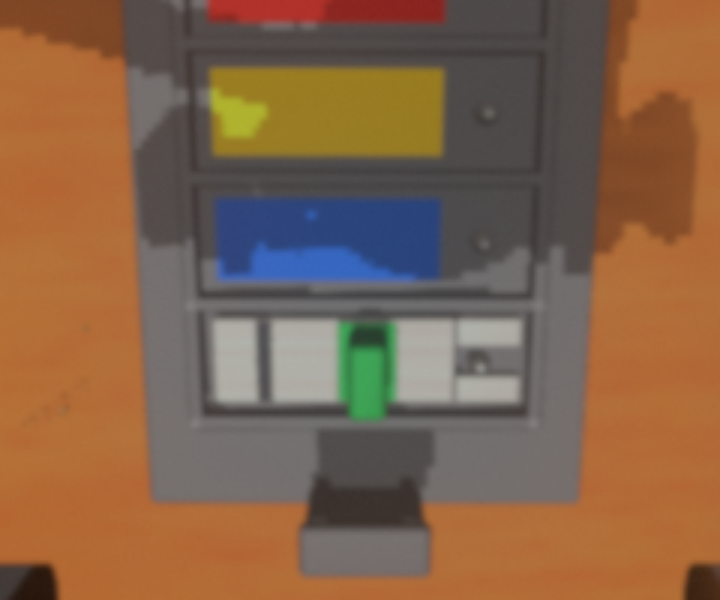

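Green is seated with its notch round the pin. Next: red.

Request:
{"method": "move_arm", "body": {"deltas": [[[-0.3865,-0.114,0,-0.034,-1],[-0.3865,-0.114,0,-0.034,-1],[-0.3865,-0.114,0,-0.034,-1],[-0.3865,-0.114,0,-0.034,-1],[-0.3865,-0.114,0,-0.034,-1],[-0.3865,-0.114,0,-0.034,-1],[-0.3865,-0.114,0,-0.034,-1],[-0.3865,-0.114,0,-0.034,-1],[-0.3865,-0.114,0,-0.034,-1],[-0.3865,-0.114,0,-0.034,-1]]]}}

```text
clock: 13.55
position: [0.4458, -0.3434, 0.1475]
ee_rot: [-0.002, 0.695, 0.719, 0.0]
contact_force: [0.4, 0.1, 0.6]
width: 0.0852
gripper_force: 0.0
```

```bash
python3 -c "
from h import *
s,im=snap('wrist','r1.png');print(s['position'])
u=px('wrist',s,(.445,-.345,.02)).round().astype(int);print(u)
blade('wrist',s,im,'r');steel('wrist',s,im,u[0],u[1])
go(.447,-.345,.0165,1.9)"
```

```text
[ 0.44577557 -0.34344936  0.14745429]
[322 188]
r rib [316 174  19  33 571] [325.1 188.8] [ 0.4472 -0.3457  0.02  ]
steel [295.5 185.5  41.   27. ] centre [ 0.423  -0.3481  0.005 ] len 0.0333 yaw 2.1
go [-0.0023  0.0013  0.1641] twist 0.0011 (alt -1.499 ) rows 3 q6 -0.82 yaw 2.0
```

```bash
sed -i 's/(17,17)/(3,27)/' h.py; python3 -c "
from h import *
s=manip.get_state();im=cv2.imread('pics/r1.png')
steel('wrist',s,im,325,186)
go(.447,-.346,.0165,1.9)"
```

```text
steel [325.3 186.  101.1  27.6] centre [ 0.4479 -0.3478  0.005 ] len 0.0822 yaw 1.1
go [-0.0036  0.0012  0.1641] twist 0.0011 (alt -1.499 ) rows 3 q6 -0.82 yaw 2.0
```

Request:
{"method": "move_arm", "body": {"deltas": [[[-0.005,0.0026,0.06,0.005,-1],[-0.005,0.0026,0.12,0.005,-1],[-0.005,0.0026,0.15,0.005,-1],[-0.005,0.0026,0.163,0.005,-1],[-0.005,0.0026,0.163,0.005,-1],[-0.005,0.0026,0.163,0.005,1],[-0.005,0.0026,0.163,0.005,1],[-0.005,0.0026,0.163,0.005,1],[-0.005,0.0026,0.163,0.005,1],[-0.005,0.0026,0.163,0.005,1],[-0.005,0.0026,0.163,0.005,1],[-0.005,0.0026,0.163,0.005,1]]]}}

```text
clock: 14.8
position: [0.4486, -0.3495, 0.0189]
ee_rot: [0.001, 0.699, 0.715, 0.0]
contact_force: [0.0, 0.5, 6.2]
width: 0.0085
gripper_force: 40.5
```

```bash
python3 -c "
from h import *
print(manip.get_state()['position'])
go(.5519,.059,.13,-2.2)"
```

```text
[ 0.44855205 -0.34950905  0.01887816]
go [ 0.5074  0.1412 -0.1392] twist 0.0295 (alt -1.471 ) rows 9 q6 -0.81 yaw 1.3
```

Request:
{"method": "move_arm", "body": {"deltas": [[[0,0,-0.06,0,1],[0,0,-0.12,0,1],[0.507,0.141,-0.14,0.03,1],[0.507,0.141,-0.14,0.03,1],[0.507,0.141,-0.14,0.03,1],[0.507,0.141,-0.14,0.03,1],[0.507,0.141,-0.14,0.03,1],[0.507,0.141,-0.14,0.03,1],[0.507,0.141,-0.14,0.03,1],[0.507,0.141,-0.14,0.03,1],[0.507,0.141,-0.14,0.03,1],[0.507,0.141,-0.14,0.03,1]]]}}

```text
clock: 16.0
position: [0.5518, 0.0621, 0.1299]
ee_rot: [-0.0, 0.719, 0.695, 0.0]
contact_force: [-0.8, -0.4, 0.1]
width: 0.0092
gripper_force: 39.6
```

Request:
{"method": "move_arm", "body": {"deltas": [[[0,0,0,0,1],[0,0,0,0,1],[0,0,0,0,1]]]}}

```text
clock: 16.3
position: [0.5511, 0.0577, 0.13]
ee_rot: [-0.0, 0.722, 0.692, -0.0]
contact_force: [0.2, -1.2, -0.1]
width: 0.0091
gripper_force: 39.6
```

```bash
cat >> h.py <<'E'
def held(f,dz,col):   # steel + rib of held blade, relative to TCP
    s,im=snap('wrist',f); print(s['position'],s['width'])
    z=s['position'][2]-dz+.005; u=px('wrist',s,(*s['position'][:2],z)).round().astype(int); print(u)
    steel('wrist',s,im,u[0],u[1],110,z); print('tcp yaw'); go(*s['position'],None); return s,im
E
python3 -c "
from h import *
s,im=held('r2.png',.0189,'r')
cv2.imwrite('pics/r2c.png',im)"
```

```text
[0.55110817 0.05768674 0.13004639] 0.009129076621593001
[323 249]
steel [323. 257.  68. 180.] centre [0.5509 0.0532 0.1161] len 0.0814 yaw -2.3
tcp yaw
go [-0.0001 -0.0001  0.0001] twist 0.0 (alt 0.0 ) rows 1 q6 0.02 yaw -2.4
```

View pics/r2c.png

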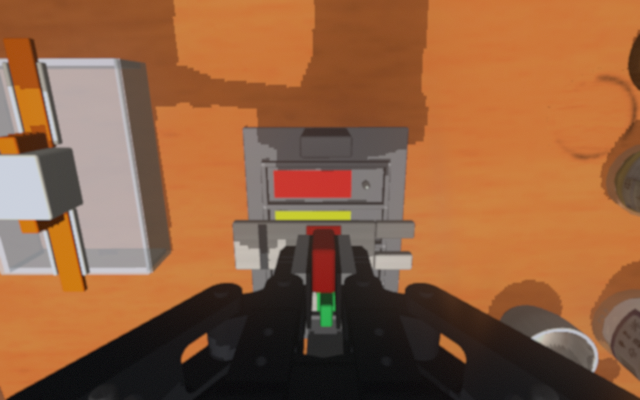

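The held red blade spans (234–414, 222–269); the red pin is at (366,184), unobstructed.

```bash
python3 -c "
from h import *
s=manip.get_state();z=s['position'][2]-.0139
W=np.array([w('wrist',s,p,z) for p in [(234,222),(414,222),(411,268.5),(236,269)]]);print(W.round(4),W.mean(0).round(4))
print('pin',w('wrist',s,(366.3,184.5),.014).round(4))
go(.5519,.0580,.05,-2.2)"
```

```text
[[0.5116 0.0727 0.1162]
 [0.5928 0.0695 0.1162]
 [0.5922 0.0462 0.1162]
 [0.5099 0.0492 0.1162]] [0.5516 0.0594 0.1162]
pin [0.5833 0.0602 0.014 ]
go [0.0004 0.0009 0.1002] twist -0.0014 (alt 1.499 ) rows 2 q6 0.02 yaw -2.4
```

```bash
python3 -c "
from h import *
im=cv2.imread('pics/r2.png');g=cv2.cvtColor(im,cv2.COLOR_BGR2GRAY).astype(int)
print(g[176:194,358:375])
s=manip.get_state()
for p in [(358,182),(274.5,170.5),(350.5,170.5),(350.5,198.5),(274.5,198.5)]: print(w('wrist',s,p,.0042).round(4))
"
```

```text
[[125 126 126 126 126 126 126 126 126 126 127 126 126 126 125 126 126]
 [126 126 126 125 126 125 127 127 126 126 126 126 126 126 126 125 127]
 [126 126 126 126 126 126 124 124 124 126 126 126 126 127 126 126 126]
 [126 126 125 126 126 122 117 113 115 122 126 126 126 126 126 125 126]
 [126 126 126 125 121 113 104  96 101 111 119 124 127 126 126 126 125]
 [127 125 125 121 112  99  90  85  88  97 109 119 124 126 126 126 126]
 [126 126 123 115 100  88  84  85  87  91  99 112 123 126 127 126 125]
 [127 126 123 111  93  86  88  90  90  90  94 107 118 125 125 126 125]
 [125 126 123 113  96  90  90  92  95  96  94 101 114 123 126 125 126]
 [126 126 124 115 102  93  94 100 111 113 103 100 112 122 126 125 126]
 [127 126 125 120 108  97  99 118 140 141 123 108 114 123 126 126 125]
 [126 125 126 123 115 104 106 128 155 159 138 118 119 123 126 126 126]
 [126 127 126 125 121 112 111 125 147 150 136 123 123 125 126 126 126]
 [126 126 126 127 124 120 117 120 129 133 128 124 125 126 126 126 127]
 [127 127 126 126 126 125 124 123 125 125 125 125 126 126 126 125 127]
 [127 126 126 126 127 126 126 126 126 126 126 126 126 126 126 125 126]
 [128 126 127 127 127 127 127 127 126 126 126 126 126 126 126 126 126]
 [126 127 126 126 126 126 127 126 126 126 126 125 126 127 126 125 125]]
[0.5781 0.0598 0.0042]
[0.5146 0.0714 0.0042]
[0.5725 0.0691 0.0042]
[0.5721 0.0468 0.0042]
[0.5128 0.0491 0.0042]
```

Request:
{"method": "move_arm", "body": {"deltas": [[[-0.0003,0.0008,0.05,0,1],[-0.0003,0.0008,0.09,0,1],[-0.0003,0.0008,0.105,0,1],[-0.0003,0.0008,0.105,0,1],[-0.0003,0.0008,0.105,0,1]]]}}

```text
clock: 16.85
position: [0.553, 0.0584, 0.0471]
ee_rot: [0.001, 0.721, 0.693, 0.001]
contact_force: [0.6, -0.2, -0.1]
width: 0.0089
gripper_force: 39.6
```

Request:
{"method": "move_arm", "body": {"deltas": [[[0,0,0,0,1],[0,0,0,0,1]]]}}

```text
clock: 17.05
position: [0.5533, 0.0587, 0.0477]
ee_rot: [0.001, 0.721, 0.693, 0.001]
contact_force: [0.1, -0.2, 0.2]
width: 0.0094
gripper_force: 39.6
```

```bash
python3 -c "
from h import *
s=manip.get_state();print(s['position'],s['qd'].round(4))
s,im=held('r3.png',.0189,'r');print(s['position'])
z=s['position'][2]-.0139
print(im.shape)
m=cv2.resize(im[150:350,180:460],None,fx=2.5,fy=2.5);cv2.imwrite('pics/r3c.png',m)"
```

```text
[0.55326095 0.05873943 0.04770236] [ 0.0015  0.0036  0.0067 -0.003  -0.0004 -0.0011]
[0.55326095 0.05873943 0.04770236] 0.009423880267852595
[323 249]
steel [322.3 219.1 219.5 144.8] centre [0.5536 0.0714 0.0338] len 0.0933 yaw -2.6
tcp yaw
go [-0.      0.0003 -0.0002] twist 0.0 (alt 0.0 ) rows 1 q6 0.02 yaw -2.3
[0.55326095 0.05873943 0.04770236]
(400, 640, 3)
```

View pics/r3c.png

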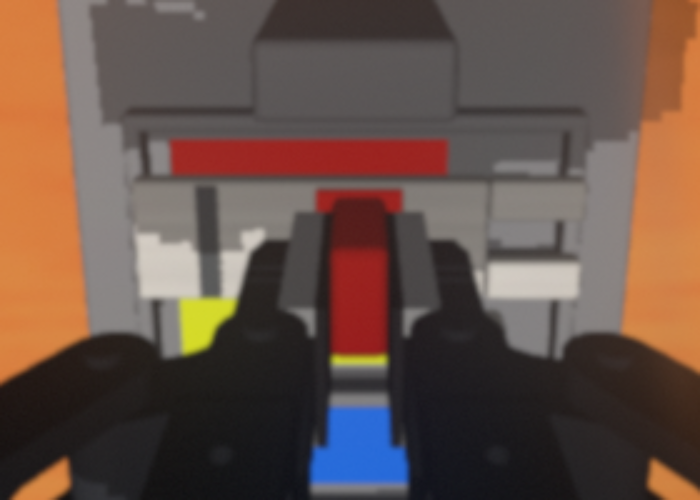

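Request:
{"method": "move_arm", "body": {"deltas": [[[-0.0014,-0.0012,0.01,0,1],[-0.0014,-0.0012,0.017,0,1],[-0.0014,-0.0012,0.02,0,1],[-0.0014,-0.0012,0.023,0,1],[-0.0014,-0.0012,0.026,0,1],[-0.0014,-0.0012,0.029,0,1],[-0.0014,-0.0012,0.029,0,1]]]}}

```text
clock: 17.8
position: [0.5512, 0.0577, 0.023]
ee_rot: [0.0, 0.721, 0.693, 0.0]
contact_force: [-1.0, 0.3, -0.8]
width: 0.0088
gripper_force: 39.7
```

Request:
{"method": "move_arm", "body": {"deltas": [[[0,0,0.0012,0,1],[0,0,0.0012,0,-1],[0,0,0,0,-1],[0,0,0,0,-1],[0,0,0,0,-1],[0,0,0,0,-1],[0,0,-0.04,0,-1],[0,0,-0.1,0,-1],[0,0,-0.16,0,-1],[0,0,-0.16,0,-1],[0,0,-0.16,0,-1]]]}}

```text
clock: 18.9
position: [0.5517, 0.0577, 0.1523]
ee_rot: [0.001, 0.721, 0.693, 0.001]
contact_force: [-0.2, 0.6, -0.4]
width: 0.0855
gripper_force: 0.0
```

```bash
python3 -c "
from h import *
s,im=snap('wrist','r4.png');print(s['position'],s['width'])
u=px('wrist',s,(.5519,.059,.009)).round().astype(int);print(u)
steel('wrist',s,im,u[0],u[1],70,.009);blade('wrist',s,im,'r',.004)
s2,im2=snap('top');blade('top',s2,im2,'y')
go(.596,-.317,.15,-16.5)"
```

```text
[0.55172673 0.05769573 0.15231863] 0.08549492856829026
[323 179]
steel [322.5 192.  112.  139. ] centre [0.5512 0.0456 0.009 ] len 0.11 yaw -2.2
r rib [313 166  18  33 546] [321.5 181.6] [0.551  0.0606 0.024 ]
y rib [226  91  23  24 331] [237.1 101.6] [0.8143 0.0683 0.02  ]
y rib [250 205  10  25 221] [254.3 216.8] [0.5399 0.0247 0.02  ]
y rib [395 190  10   8  53] [399.5 193.5] [ 0.596  -0.3178  0.02  ]
go [-0.4658  0.076  -0.0005] twist 0.1187 (alt -1.381 ) rows 8 q6 0.02 yaw -2.3
```

Request:
{"method": "move_arm", "body": {"deltas": [[[-0.466,0.076,0,0.119,-1],[-0.466,0.076,0,0.119,-1],[-0.466,0.076,0,0.119,-1],[-0.466,0.076,0,0.119,-1],[-0.466,0.076,0,0.119,-1],[-0.466,0.076,0,0.119,-1],[-0.466,0.076,0,0.119,-1],[-0.466,0.076,0,0.119,-1],[-0.466,0.076,0,0.119,-1],[-0.466,0.076,0,0.119,-1],[-0.466,0.076,0,0.119,-1],[-0.466,0.076,0,0.119,-1]]]}}

```text
clock: 20.2
position: [0.597, -0.3154, 0.1506]
ee_rot: [-0.001, 0.801, 0.599, -0.0]
contact_force: [0.4, 0.2, 0.1]
width: 0.0855
gripper_force: 0.0
```

```bash
python3 -c "
from h import *
s,im=snap('wrist','y1.png');print(s['position'])
u=px('wrist',s,(.596,-.317,.02)).round().astype(int);print(u)
blade('wrist',s,im,'y');steel('wrist',s,im,u[0],u[1])
go(.596,-.319,.0185,-16.5)"
```

```text
[ 0.59695213 -0.31541934  0.15055695]
[323 187]
y rib [317 172  19  32 469] [326.  188.2] [ 0.5981 -0.3189  0.02  ]
y rib [459 113  23  30 208] [469.7 127.5] [ 0.7146 -0.3038  0.02  ]
y rib [510 168  35  26 136] [526.8 180.8] [ 0.7503 -0.3572  0.02  ]
steel [326.  183.5  27.  100. ] centre [ 0.5981 -0.3191  0.005 ] len 0.082 yaw -16.3
go [-0.0046 -0.      0.1654] twist 0.0005 (alt -1.499 ) rows 3 q6 -0.3 yaw -16.4
```

```bash
python3 -c "
from h import *
go(.5981,-.3191,.0185,-16.3)"
```

```text
go [-0.004   0.0025  0.1654] twist -0.0012 (alt 1.499 ) rows 3 q6 -0.3 yaw -16.4
```

Request:
{"method": "move_arm", "body": {"deltas": [[[-0.004,0.0025,0.06,0,-1],[-0.004,0.0025,0.12,0,-1],[-0.004,0.0025,0.15,0,-1],[-0.004,0.0025,0.165,0,-1],[-0.004,0.0025,0.165,0,-1],[-0.004,0.0025,0.165,0,1],[-0.004,0.0025,0.165,0,1],[-0.004,0.0025,0.165,0,1],[-0.004,0.0025,0.165,0,1],[-0.004,0.0025,0.165,0,1],[-0.004,0.0025,0.165,0,1],[-0.004,0.0025,0.165,0,1]]]}}

```text
clock: 21.45
position: [0.5986, -0.3212, 0.0198]
ee_rot: [0.001, 0.801, 0.598, 0.0]
contact_force: [-0.8, 0.3, 4.7]
width: 0.0087
gripper_force: 40.9
```

```bash
python3 -c "
from h import *
print(manip.get_state()['position'])
go(.5506,.0250,.13,-2.2)"
```

```text
[ 0.59864261 -0.32120389  0.01981426]
go [ 0.3977 -0.1806 -0.1381] twist -0.1195 (alt 1.38 ) rows 8 q6 -0.31 yaw -16.5
```

Request:
{"method": "move_arm", "body": {"deltas": [[[0,0,-0.06,0,1],[0,0,-0.12,0,1],[0.398,-0.181,-0.138,-0.12,1],[0.398,-0.181,-0.138,-0.12,1],[0.398,-0.181,-0.138,-0.12,1],[0.398,-0.181,-0.138,-0.12,1],[0.398,-0.181,-0.138,-0.12,1],[0.398,-0.181,-0.138,-0.12,1],[0.398,-0.181,-0.138,-0.12,1],[0.398,-0.181,-0.138,-0.12,1],[0.398,-0.181,-0.138,-0.12,1],[0.398,-0.181,-0.138,-0.12,1]]]}}

```text
clock: 22.65
position: [0.5502, 0.0248, 0.1292]
ee_rot: [0.0, 0.72, 0.694, -0.0]
contact_force: [0.6, -0.3, -0.4]
width: 0.0089
gripper_force: 40.2
```

Request:
{"method": "move_arm", "body": {"deltas": [[[0,0,0,0,1],[0,0,0,0,1],[0,0,0,0,1],[0,0,0,0,1]]]}}

```text
clock: 23.05
position: [0.5501, 0.0249, 0.1293]
ee_rot: [-0.0, 0.721, 0.693, -0.0]
contact_force: [0.1, 0.2, 0.3]
width: 0.0089
gripper_force: 40.2
```

```bash
python3 -c "
from h import *
s,im=held('y2.png',.0198,'y')
cv2.imwrite('pics/y2c.png',im[:340])"
```

```text
[0.55007292 0.0248952  0.12934067] 0.008903599714965647
[323 248]
steel [323.  256.5  69.  178. ] centre [0.5499 0.0202 0.1145] len 0.081 yaw -2.1
tcp yaw
go [-0.0002  0.      0.0001] twist 0.0 (alt 0.0 ) rows 1 q6 -0.04 yaw -2.2
```

View pics/y2c.png

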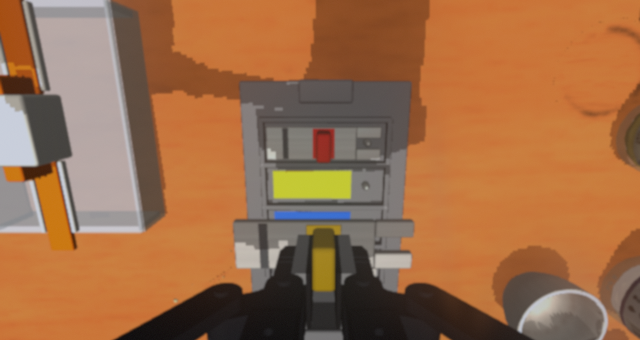

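Red sits in its bay with the pin at (368,143) inside the notch. The held yellow blade spans (234–413, 220–267); the yellow pin is at (366,187).

```bash
python3 -c "
from h import *
s=manip.get_state();z=s['position'][2]-.0148
W=np.array([w('wrist',s,p,z) for p in [(234,220),(413.5,220),(410.5,267),(236,267)]]);m=W.mean(0);print(m.round(4))
im=cv2.imread('pics/y2.png');g=cv2.cvtColor(im,cv2.COLOR_BGR2GRAY)[178:196,358:376];v,u=np.unravel_index(g.argmax(),g.shape);print(u+358,v+178,g.max())
print('pin',w('wrist',s,(u+358,v+178),.014).round(4),'notch',m+[.031,-.0012,0])
"
```

```text
[0.5504 0.0273 0.1146]
366 188 162
pin [0.5819 0.0252 0.014 ] notch [0.58139926 0.02606531 0.1145869 ]
```

Request:
{"method": "move_arm", "body": {"deltas": [[[-0.0012,0.0004,0.05,0,1],[-0.0012,0.0004,0.09,0,1],[-0.0012,0.0004,0.105,0,1],[-0.0012,0.0004,0.105,0,1],[-0.0012,0.0004,0.105,0,1],[-0.0012,0.0004,0.105,0,1]]]}}

```text
clock: 23.7
position: [0.5518, 0.0245, 0.047]
ee_rot: [0.001, 0.72, 0.694, 0.001]
contact_force: [-0.0, -0.8, -0.6]
width: 0.0091
gripper_force: 40.2
```

Request:
{"method": "move_arm", "body": {"deltas": [[[-0.0008,-0.0014,0.01,0,1],[-0.0008,-0.0014,0.016,0,1],[-0.0008,-0.0014,0.019,0,1],[-0.0008,-0.0014,0.022,0,1],[-0.0008,-0.0014,0.025,0,1],[-0.0008,-0.0014,0.0275,0,1],[-0.0008,-0.0014,0.0285,0,1],[-0.0008,-0.0014,0.0285,0,1]]]}}

```text
clock: 24.5
position: [0.5492, 0.0241, 0.0237]
ee_rot: [0.0, 0.72, 0.694, 0.0]
contact_force: [-2.4, 0.5, 8.7]
width: 0.009
gripper_force: 41.4
```

Request:
{"method": "move_arm", "body": {"deltas": [[[0,0,0,0,-0.5],[0,0,0,0,-1],[0,0,0,0,-1],[0,0,0,0,-1],[0,0,0,0,-1],[0,0,-0.04,0,-1],[0,0,-0.1,0,-1],[0,0,-0.16,0,-1],[0,0,-0.2,0,-1],[0,0,-0.2,0,-1],[0,0,-0.2,0,-1]]]}}

```text
clock: 25.6
position: [0.5492, 0.024, 0.1832]
ee_rot: [0.001, 0.72, 0.694, 0.0]
contact_force: [-0.4, 0.3, -0.3]
width: 0.0852
gripper_force: 0.0
```

```bash
python3 -c "
from h import *
s,im=snap('wrist','y3.png');print(s['position'],s['width'])
cv2.imwrite('pics/y3c.png',cv2.resize(im[50:240,200:440],None,fx=3,fy=3))
go(.370,.08,.14,88)"
```

```text
[0.54921913 0.02401616 0.18317057] 0.08524728076138184
go [ 0.0616 -0.2253  0.0527] twist 0.7489 (alt -0.751 ) rows 11 q6 -0.05 yaw -2.1
```

View pics/y3c.png

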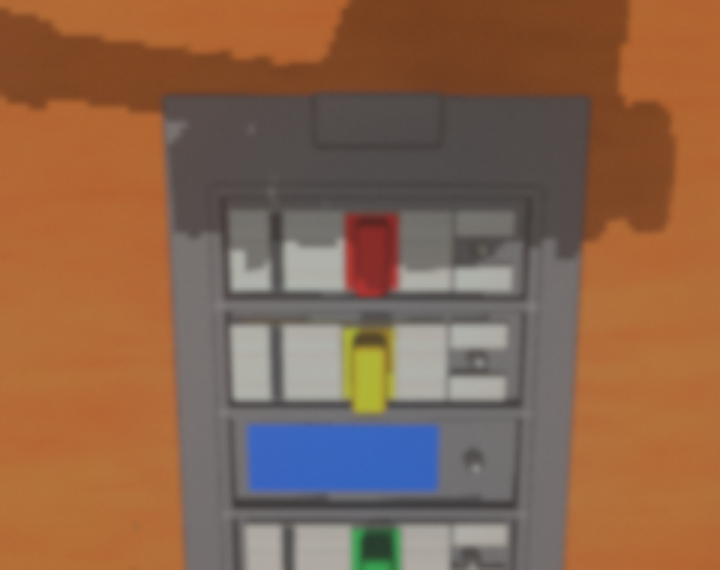

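All three blades are seated with the pins inside the notches; blue is absent. Back to the cover, to the TCP pose at which it was set down.

Request:
{"method": "move_arm", "body": {"deltas": [[[0.0616,-0.2253,0,-0.751,-1],[0.0616,-0.2253,0,-0.751,-1],[0.0616,-0.2253,0,-0.751,-1],[0.0616,-0.2253,0,-0.751,-1],[0.0616,-0.2253,0,-0.751,-1],[0.0616,-0.2253,0,-0.751,-1],[0.0616,-0.2253,0,-0.751,-1],[0.0616,-0.2253,0,-0.751,-1],[0.0616,-0.2253,0.053,-0.751,-1],[0.0616,-0.2253,0.053,-0.751,-1],[0.0616,-0.2253,0.053,-0.751,-1],[0.0616,-0.2253,0.053,-0.751,-1]]]}}

```text
clock: 26.85
position: [0.3693, 0.0799, 0.1384]
ee_rot: [-0.002, 0.018, 1.0, -0.0]
contact_force: [0.8, 0.7, -0.1]
width: 0.0853
gripper_force: 0.0
```

Request:
{"method": "move_arm", "body": {"deltas": [[[0,0,0,0,-1],[0,0,0,0,-1]]]}}

```text
clock: 27.05
position: [0.3705, 0.08, 0.1398]
ee_rot: [-0.001, 0.018, 1.0, 0.0]
contact_force: [0.2, -0.5, 0.2]
width: 0.0854
gripper_force: 0.0
```

```bash
python3 -c "
from h import *
s,im=snap('wrist','k1.png');print(s['position'])
p=px('wrist',s,(.37,.0804,.072));print('expect block top',p)
hs=cv2.cvtColor(im,cv2.COLOR_BGR2HSV);m=cv2.inRange(hs,(0,0,140),(180,50,255));m[:, :250]=0;m[:,400:]=0;m[:140]=0;m[260:]=0
k,l,st,c=cv2.connectedComponentsWithStats(m)
for i in range(1,k):
  if st[i,4]>150: print(st[i],c[i])
go(.370,.0804,.0525,87.9)"
```

```text
[0.37053887 0.079951   0.13979477]
expect block top [323.4573923  209.71125045]
[ 250  140  150   36 4927] [324.56586158 156.14755429]
[ 250  178  106   52 3111] [320.43844423 201.84635166]
[ 250  207  150   32 2735] [323.95210238 225.2274223 ]
[250 255 150   5 750] [324.5 257. ]
go [0.0008 0.0005 0.1094] twist 0.0003 (alt -1.5 ) rows 2 q6 -1.51 yaw 87.9
```

Request:
{"method": "move_arm", "body": {"deltas": [[[0.0008,0.0005,0.05,0,-1],[0.0008,0.0005,0.09,0,-1],[0.0008,0.0005,0.109,0,-1],[0.0008,0.0005,0.109,0,-1],[0.0008,0.0005,0.109,0,1],[0.0008,0.0005,0.109,0,1],[0.0008,0.0005,0.109,0,1],[0.0008,0.0005,0.109,0,1],[0.0008,0.0005,0.109,0,1],[0.0008,0.0005,0.109,0,1],[0.0008,0.0005,0.109,0,1]]], "squeeze": 50}}

```text
clock: 28.2
position: [0.3718, 0.0804, 0.0546]
ee_rot: [0.002, 0.018, 1.0, 0.0]
contact_force: [-0.8, -0.4, 8.1]
width: 0.0391
gripper_force: 50.7
```

```bash
python3 -c "
from h import *
s=manip.get_state();print(s['position'],s['width'])
go(.5499,.0095,.14,87.9)"
```

```text
[0.37183299 0.08037246 0.05461168] 0.039074615250822585
go [-0.226  -0.0807 -0.1058] twist 0.0007 (alt -1.499 ) rows 5 q6 -1.51 yaw 88.0
```

Request:
{"method": "move_arm", "body": {"deltas": [[[0,0,-0.05,0,1],[0,0,-0.1,0,1],[0,0,-0.11,0,1],[-0.06,-0.02,-0.11,0,1],[-0.12,-0.04,-0.11,0,1],[-0.17,-0.06,-0.11,0,1],[-0.2,-0.075,-0.11,0,1],[-0.225,-0.081,-0.11,0,1],[-0.225,-0.081,-0.11,0,1],[-0.225,-0.081,-0.11,0,1]]]}}

```text
clock: 29.2
position: [0.5465, 0.0095, 0.14]
ee_rot: [-0.002, 0.018, 1.0, 0.0]
contact_force: [-1.0, 0.1, -2.6]
width: 0.0389
gripper_force: 52.9
```

Request:
{"method": "move_arm", "body": {"deltas": [[[0,0,0,0,1],[0,0,0,0,1],[0,0,0,0,1]]]}}

```text
clock: 29.5
position: [0.547, 0.0098, 0.1413]
ee_rot: [-0.0, 0.017, 1.0, 0.0]
contact_force: [0.4, 0.8, -1.7]
width: 0.0391
gripper_force: 52.9
```

```bash
python3 -c "
from h import *
s,im=snap('wrist','k2.png');print(s['position'],s['width'],s['contact_force'])
# compare block position in image with the first grip picture
a=cv2.imread('pics/w3.png');b=im
t=a[205:325,262:384];r=cv2.matchTemplate(b[190:340,240:410],t,cv2.TM_CCOEFF_NORMED);_,mx,_,ml=cv2.minMaxLoc(r);print(mx,ml[0]+240-262,ml[1]+190-205)
go(.5518,.0095,.09,87.9)"
```

```text
[0.54701053 0.00975287 0.14125279] 0.03910127793758626 [ 0.42730842  0.82753682 -1.72174649]
0.955428421497345 0 -8
go [-0.0057 -0.      0.0641] twist 0.0009 (alt -1.499 ) rows 2 q6 -1.65 yaw 88.0
```

Request:
{"method": "move_arm", "body": {"deltas": [[[-0.0057,0,0.04,0,1],[-0.0057,0,0.07,0,1],[-0.0057,0,0.082,0,1],[-0.0057,0,0.082,0,1],[-0.0057,0,0.082,0,1],[-0.0057,0,0.082,0,1]]]}}

```text
clock: 30.15
position: [0.5535, 0.0091, 0.0768]
ee_rot: [0.001, 0.018, 1.0, -0.0]
contact_force: [-0.8, -0.3, -2.0]
width: 0.0391
gripper_force: 52.8
```

```bash
python3 -c "
from h import *
s,im=snap('wrist','k3.png')
cv2.imwrite('pics/k3c.png',im)
go(.5518,.0095,.0586,87.9)"
```

```text
go [0.0021 0.0005 0.0227] twist 0.0007 (alt -1.499 ) rows 1 q6 -1.65 yaw 88.0
```

Request:
{"method": "move_arm", "body": {"deltas": [[[0.002,0.0005,0.006,0,1],[0.002,0.0005,0.012,0,1],[0.002,0.0005,0.016,0,1],[0.002,0.0005,0.019,0,1],[0.002,0.0005,0.021,0,1],[0.002,0.0005,0.022,0,1],[0.002,0.0005,0.022,0,1]]]}}

```text
clock: 30.9
position: [0.5505, 0.0096, 0.0587]
ee_rot: [-0.0, 0.018, 1.0, 0.0]
contact_force: [-3.5, 0.7, 4.8]
width: 0.0393
gripper_force: 53.9
```

Request:
{"method": "move_arm", "body": {"deltas": [[[0,0,0.0015,0,1],[0,0,0.0015,0,1],[0,0,0.0015,0,1]]]}}

```text
clock: 31.2
position: [0.5505, 0.0096, 0.0586]
ee_rot: [0.0, 0.018, 1.0, -0.0]
contact_force: [-5.5, 0.1, 12.7]
width: 0.0387
gripper_force: 54.8
```

```bash
python3 -c "
from h import *
s,im=snap('wrist','k4.png');s2,im2=snap('side','k4s.png')
a=cv2.imread('pics/w3.png')
# case features relative to first grip: plate edge rows/keepers
for n,(y0,y1,x0,x1) in dict(kl=(215,295,105,155),kr=(215,295,490,540),block=(205,325,262,384),edge=(100,225,150,260)).items():
    r=cv2.matchTemplate(im[y0-25:y1+25,x0-25:x1+25],a[y0:y1,x0:x1],cv2.TM_CCOEFF_NORMED);_,mx,_,ml=cv2.minMaxLoc(r);print(n,round(mx,2),ml[0]-25,ml[1]-25)
# rim in side view: compare with start
b=cv2.imread('pics/side0.png');y0,y1,x0,x1=225,310,315,395
r=cv2.matchTemplate(im2[y0-10:y1+10,x0-10:x1+10],b[y0:y1,x0:x1],cv2.TM_CCOEFF_NORMED);_,mx,_,ml=cv2.minMaxLoc(r);print('side',mx,ml)
cv2.imwrite('pics/k4v.png',np.hstack([cv2.resize(im2[200:320,290:420],None,fx=3,fy=3),cv2.resize(b[200:320,290:420],None,fx=3,fy=3)]))"
```

```text
kl 0.99 2 -3
kr 0.96 -3 -3
block 0.95 0 -8
edge 0.92 2 -7
side 0.7394305467605591 (11, 10)
```

Rim solidly down at the expected height (z fixed, force rising). Release and retreat.

Request:
{"method": "move_arm", "body": {"deltas": [[[0,0,-0.001,0,1],[0,0,-0.001,0,-1],[0,0,-0.001,0,-1],[0,0,-0.001,0,-1],[0,0,-0.001,0,-1],[0,0,-0.001,0,-1],[0,0,-0.05,0,-1],[0,0,-0.1,0,-1],[0,0,-0.117,0,-1],[0,0,-0.117,0,-1],[0,0,-0.117,0,-1],[0,0,-0.117,0,-1]]]}}

```text
clock: 32.5
position: [0.5497, 0.0097, 0.1487]
ee_rot: [-0.002, 0.018, 1.0, 0.0]
contact_force: [-0.5, -0.1, -0.7]
width: 0.0854
gripper_force: 0.0
```

```bash
python3 -c "
from h import *
s,im=snap('wrist','e1.png');print(s['position'],s['width'])
a=cv2.imread('pics/w2.png')
for n,(y0,y1,x0,x1) in dict(kl=(165,218,186,214),kr=(165,220,430,458),block=(165,232,272,370),boltL=(172,215,186,300),boltR=(172,218,345,458),tabL=(180,215,268,300),tabR=(180,215,345,375),rimL=(225,262,215,290),rimR=(225,262,350,425)).items():
    r=cv2.matchTemplate(im[y0-15:y1+15,x0-15:x1+15],a[y0:y1,x0:x1],cv2.TM_CCOEFF_NORMED);_,mx,_,ml=cv2.minMaxLoc(r);print(n,round(mx,3),ml[0]-15,ml[1]-15)
hs=cv2.cvtColor(im,cv2.COLOR_BGR2HSV);h0=cv2.cvtColor(a,cv2.COLOR_BGR2HSV)
print(im[195,205:300:5,2],a[195,205:300:5,2])
# block centre from bright top and case from keepers
s2,im2=snap('side','e1s.png');b=cv2.imread('pics/side0.png')
d=cv2.absdiff(im2,b)[215:315,310:400].max(2);print('side diff',d.mean(),(d>40).sum())
"
```

```text
[0.549664   0.00973258 0.14867971] 0.08536683369563727
kl 0.977 0 3
kr 0.932 3 1
block 0.968 2 -1
boltL 0.966 1 0
boltR 0.976 3 -2
tabL 0.976 2 0
tabR 0.991 3 -1
rimL 0.971 1 1
rimR 0.968 4 0
[108 105 163 167 167 167 167 167 167 166 166 166 167 141 140 134 134 131
 165] [107 114 166 167 169 168 167 168 168 168 167 168 167 147 143 111 109 121
 165]
side diff 18.177222222222223 1208
```

```bash
python3 -c "
from h import *
a=cv2.imread('pics/side0.png');b=cv2.imread('pics/e1s.png')
print([px('side',None,p).round() for p in [(.55,.0095,.072),(.55,.0095,.0),(.55,.095,.053)]])
f=lambda i:cv2.resize(i,None,fx=4,fy=4,interpolation=2)
for n,(y0,y1,x0,x1) in dict(kfront=(278,308,343,372),kback=(220,234,342,366),block=(232,262,342,370),rimfront=(262,298,318,345),rimfr=(262,298,370,392),boltf=(255,280,345,366)).items():
    r=cv2.matchTemplate(f(b[y0-6:y1+6,x0-6:x1+6]),f(a[y0:y1,x0:x1]),cv2.TM_CCOEFF_NORMED);_,mx,_,ml=cv2.minMaxLoc(r);print(n,round(mx,3),ml[0]/4-6,ml[1]/4-6)
s,im=snap('top');t=cv2.imread('pics/top0.png')
for n,(y0,y1,x0,x1) in dict(mug=(122,155,280,318),timer=(122,150,345,375),tin=(118,158,374,424)).items():
    r=cv2.matchTemplate(im[y0-6:y1+6,x0-6:x1+6],t[y0:y1,x0:x1],cv2.TM_CCOEFF_NORMED);_,mx,_,ml=cv2.minMaxLoc(r);print(n,round(mx,3),ml[0]-6,ml[1]-6)
"
```

```text
[array([357., 240.]), array([355., 273.]), array([361., 280.])]
kfront 0.894 0.0 -0.5
kback 0.967 0.5 0.0
block 0.886 1.25 0.0
rimfront 0.95 0.75 0.5
rimfr 0.979 1.0 0.25
boltf 0.918 1.25 -0.5
mug 0.999 0 0
timer 0.994 0 0
tin 0.999 0 0
```

```bash
python3 -c "
from rig import manip
print(manip.sign_off())"
```

```text
the job is handed in; nothing more can be done
None
```

The job is handed in, with no verdict returned: red, yellow and green blades are seated on their pins (blue was absent), the cover is back down with both tabs out, and the mug, timer and tin have not moved.

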